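# Fill the driver tin

## Task

Pack the two loose blue-banded bush drivers into the round green tin, one in each of the two empty places of its hexagonal pattern. Each must stand upright on the tin's floor, shank up; the bigger red-banded driver and the other parts do not belong there.

Things in the scene. Friction and masses are not known exactly. Their poses are not given: they have to be found in the camera images.
- driver_1: Bush driver, one of two alike, upright on the bench, shank up. Body: aluminium cylinder 36 mm across, 45 mm tall, blue band, blue disc on top, 5 mm chamfer at the foot. Above it a plain steel shank 14 mm across, 48 mm long (93 mm in all): grip the shank. 0.13 to 0.21 kg. Origin: centre of the underside, z up along the shank. Round: yaw is of no matter.
- driver_2: The other loose blue-banded driver, same as driver_1. Other things stand near, at least 95 mm away centre to centre: a bigger dark driver with a red band (54 mm across, 106 mm tall) and an aluminium piston (54 mm across, 50 mm tall), which do not belong in the tin.
- gap_1 (a point): Centre of an empty place, on the inner floor of the green round tin, 4 mm above the bench. z up; x lies along the line through both gaps and the tin's centre, y level across it. Fingers that close along y pass clear of the neighbours' shanks even when wide open. Standing neighbours' bodies end 49 mm above the bench, their shanks 97 mm.
- gap_2 (a point): The other empty place, like gap_1, opposite it across the tin's middle (88 mm apart). The tin is fixed, 142 mm across outside, 136 inside, wall 34 mm high. Its pattern: seven upright 36 mm drivers, one in the middle and six around, 44 mm centre to centre, so 8 mm between bodies. Five, loose and identical to the two on the bench, are there already.
Things that resemble listed ones, but are neither listed nor needed, are in the scene too. Leave any orange or yellow look-alike of the driver_2 alone. Of the things shaped like the part that bears gap_1, the green one is meant.

How it is judged:
At the end, for the whole second after the job is handed in: One blue-banded driver stands in each of the two empty places (either in either): within 15 mm of the place's centre, its underside within 8 mm of the tin's floor, within 10 degrees of upright, at rest and released ((((horizontal distance between driver_1 and gap_1 below 0.015 m and z of driver_1 in the frame of gap_1 between -0.005 and 0.008 m) and (horizontal distance between driver_2 and gap_2 below 0.015 m and z of driver_2 in the frame of gap_2 between -0.005 and 0.008 m)) or ((horizontal distance between driver_1 and gap_2 below 0.015 m and z of driver_1 in the frame of gap_2 between -0.005 and 0.008 m) and (horizontal distance between driver_2 and gap_1 below 0.015 m and z of driver_2 in the frame of gap_1 between -0.005 and 0.008 m))) and angle between each of driver_1, driver_2's own z axis and vertical below 0.18 rad and linear speed of each of driver_1, driver_2 below 0.03 m/s); the robot touches nothing.
It also fails if it takes over 61 s, if anything falls off the work surface, if the arm or the gripper's body presses on something with over 40 N, if the wrist force passes 120 N, or if a joint passes its speed limit or range.

## Robot

A 6-joint arm with a two-finger parallel gripper is mounted at the origin on the work surface. World frame = base frame: x ahead of the robot, y to its left, z up, the work surface at z = 0. Lengths are in m, angles in rad, forces in N, time in s.
With the tool pointing down it reaches from about 0.375 to 0.9 m from the base axis. Payload 3.1 kg.
Tool frame: the origin (TCP) lies on the centre line of the jaws, within the pads' length; the fingertips stand ahead of it and the grasp point (between the pads) lies 3 mm ahead of it (robot.tip_reach is the z of the fingertips in the tool frame, in m); z points along the fingers, y is the line along which they close (so a half turn about z gives the same grasp; the last joint's range is limited). The gripper opens to 87 mm and grips with 3 to 60 N. Pads are 19 mm wide; open, the fingers measure 117 mm over their backs; the gripper's body (75 mm by 190 mm) begins 51 mm behind the grasp point.
Start: joints at [-1.524, 0.527, 1.433, -0, 1.181, -0.178], TCP at [0.139, -0.609, 0.245] pointing down, gripper open.
Joint ranges: [-3.08, 3.08], [-0.75, 2.2], [0.22, 2.44], [-1.43, 4.57], [0, 2.65], [-2.85, 2.85]. Speed limits (rad/s): [2.79, 2.79, 3.14, 3.14, 3.14, 3.14].

## Interface

Orientations are given as a unit quaternion [x, y, z, w].
In Python, from rig import sensors, eyes, ticket, robot gives the robot as it stands.
- The arm moves only by the tool drive_tool, never from a script. Its argument "deltas" is a list that holds one entry, the list of rows, each a list of 6 numbers: the shift along the tool's x, y, z in mm, then the turn, a rotation vector about the tool's x, y, z in rad. A call has 1 to 8 rows; each row shifts and turns the commanded pose from where the row before left it, along the tool's axes as they then stand; what a row does not reach is not made up. A row lasts 1/12 s, in which the tool goes at most 41.7 mm and 7.16 degrees, less where a joint would pass 70% of its speed; a pose out of reach is approached as far as the arm can. A call is refused whole if a number of a shift passes 41.7 or a number of a turn 0.125, either way. A call with a gripper value outside its range is refused whole. "gripper" is the opening in per cent of the stroke, from 0 (shut) to 100 (fully open), set as the call begins (left out, the last holds). The fingers move at their own pace and stop on an object; "squeeze" is the grip in N (left out, the last holds). Time passes only in rows, so rows that do not move let the fingers close. It gives the time, the measured TCP pose, the force, the opening and the grip force at its end, in the units of the state.
- sensors.get_obs(): the state, without advancing time (a new reading comes with each control period).
- eyes.camera(name): name is "scene" or "top" or "wrist"; returns a dict with "img" (400x640x3 uint8, red, green, blue), "fov_y" (degrees; the focal length in pixels is half the picture's height over the tangent of half this angle, whatever the lens; pixels are square), "cx", "cy" (the principal point, pixels), "D" ([k1, k2, p1, p2, k3] as OpenCV has them; the pictures are not rectified), "xyz" and "attitude" of the camera in the world; the wrist camera has in their place "hand_eye" (4x4, takes a point from camera to tool coordinates, whose origin is the TCP and whose axes are the flange's). Camera axes: x right, y up, looking along -z (the intrinsics and any distortion apply to the point x, -y, -z); pixel columns grow to the right and rows downward; lengths in m; the calibration is good to about 2 mm. A picture is of the moment at which its call begins: read the wrist's pose just before it. There is no depth.
- ticket.hand_in(): hands the job in; it is judged then, once.
The state is a dict: "time": time; "q": joint angles; "joint_velocities": joint speeds; "joint_torque": joint torques, N m; "position": TCP position; "tool_rot": TCP orientation; "ft_force": force on the tool from outside, world axes, zero at the start; "moment": the same for the moment, N m; "grip_width": finger opening in m; "grip_force": force on a finger pad.
Only numpy, scipy, OpenCV 4.12 (cv2) and the standard library are available. Lean on these libraries where they do the work, as an engineer would, in place of code of your own. Each camera call takes 0.05 s, during which the arm holds its last target. There are 200 camera calls.

## Working session

There is one attempt and no reset: what is moved stays moved. The work goes in short steps, Python scripts to look and compute and a tool call to move; the robot and the scene stay as the last step left them, time stands still between calls to the robot, and variables do not carry over. Pictures are saved under pics/ and viewed, at most 10 in all, crops included, and the job is handed in when it is done.

Besides the shell and the picture viewer there is one more tool, called as name([rows], argument=value, ...), one row to a line, values as JSON. drive_tool: Moves the arm, as the interface text tells. Its arguments: {"type":"object","properties":{"deltas":{"type":"array"},"gripper":{"type":"number"},"squeeze":{"type":"number"}},"required":["deltas"]}

```bash
ls; mkdir -p pics; python3 - <<'E'
from rig import sensors, eyes, robot
import cv2,pickle
o=sensors.get_obs();print(o, robot.tip_reach)
d={}
for n in("scene","top"):
    c=eyes.camera(n);d[n]=c;print({k:v for k,v in c.items() if k!="img"})
    cv2.imwrite(f"pics/{n}0.png",c["img"][:,:,::-1])
pickle.dump(d,open("c0.pkl","wb"))
E
```

```text
pics
{'time': 0.0, 'q': array([-1.52450262e+00,  5.28452340e-01,  1.43391169e+00, -9.81874660e-06,
        1.18140350e+00, -1.78479433e-01]), 'joint_velocities': array([ 8.04583800e-04, -1.60094813e-03,  4.03517747e-04, -1.71865278e-03,
       -3.38957629e-05,  5.85490743e-04]), 'joint_torque': array([ 8.37607786e-05, -4.40039492e+01, -1.76592690e+01,  6.31551608e-02,
        5.82008378e-02, -1.70924523e-04]), 'position': array([ 0.13930934, -0.60856482,  0.2435771 ]), 'tool_rot': array([ 9.93690477e-01,  1.12151924e-01,  6.72894963e-05, -1.08536112e-03]), 'ft_force': array([ 0.19963646,  0.34589972, -0.61262803]), 'moment': array([-0.00775921,  0.00234453,  0.04024614]), 'grip_force': 0.0, 'grip_width': 0.08731764575902937} 0.022
{'fov_y': 52.08398186306136, 'cx': 312.537448028884, 'cy': 198.30770032504927, 'D': array([-0.05460875,  0.        ,  0.        ,  0.        ,  0.        ]), 'xyz': array([1.07320696, 0.39119743, 0.56176143]), 'attitude': array([0.19787616, 0.41512284, 0.79124277, 0.40305451])}
{'fov_y': 48.32977277915041, 'cx': 319.95197619001806, 'cy': 196.37671394400377, 'D': array([-0.00444138,  0.        ,  0.        ,  0.        ,  0.        ]), 'xyz': array([ 0.39906902, -0.03720345,  0.92810715]), 'attitude': array([ 0.02043103, -0.04795504, -0.69854293,  0.71366705])}
```

View pics/scene0.png

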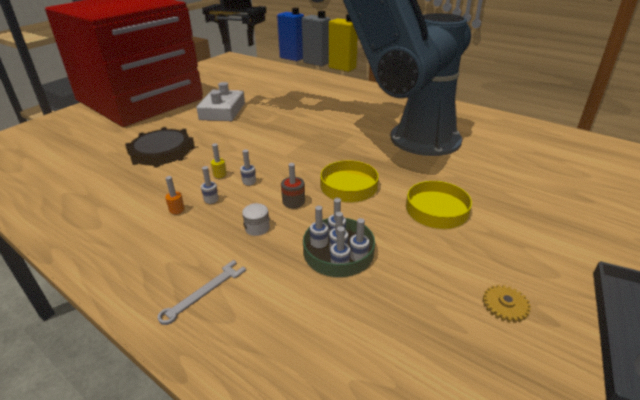

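View pics/top0.png

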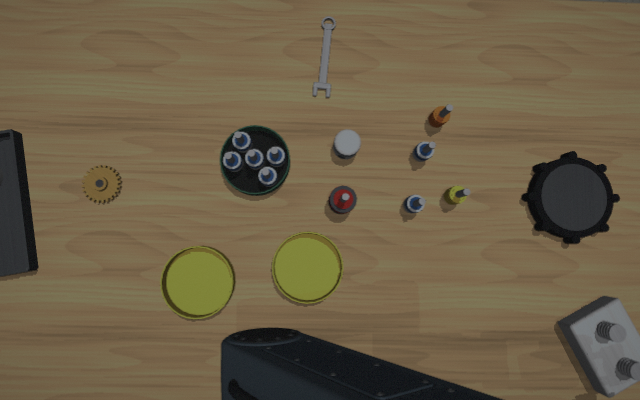

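Scene view: loose blue drivers at (209,190) and (248,173), orange look-alike (175,200), yellow (218,165), red (293,190), piston (256,220), green tin (340,245). 
Top view: blue drivers at (425,151) and (415,204), orange (440,116), yellow (457,194), red (342,200), piston (347,143). The green tin is at (255,160), with empty places near (263,138) and (245,178). The yellow tins at (198,282) and (307,268) are not wanted. I choose the two blue ones and the green tin, and check that in a close crop.

```bash
cat > h.py <<'E'
import numpy as np,cv2
from scipy.spatial.transform import Rotation as R
def K(c):
    f=200/np.tan(np.radians(c["fov_y"])/2)
    return np.array([[f,0,c["cx"]],[0,f,c["cy"]],[0,0,1.]])
F=np.diag([1,-1,-1.])
def pose(c,obs=None):
    if "hand_eye" in c:
        H=np.asarray(c["hand_eye"]);T=R.from_quat(obs["tool_rot"]).as_matrix()
        return T@H[:3,3]+obs["position"],T@H[:3,:3]
    return np.asarray(c["xyz"]),R.from_quat(c["attitude"]).as_matrix()
def ray(c,uv,obs=None):
    p=cv2.undistortPoints(np.array([[uv]],float),K(c),c["D"])[0,0]
    o,M=pose(c,obs);d=M@F@np.array([p[0],p[1],1]);return o,d/np.linalg.norm(d)
def onplane(c,uv,z,obs=None):
    o,d=ray(c,uv,obs);return o+d*(z-o[2])/d[2]
def tri(rs):
    A=sum(np.eye(3)-np.outer(d,d) for o,d in rs);b=sum((np.eye(3)-np.outer(d,d))@o for o,d in rs)
    x=np.linalg.solve(A,b);return x,max(np.linalg.norm((np.eye(3)-np.outer(d,d))@(x-o)) for o,d in rs)
def proj(c,P,obs=None):
    o,M=pose(c,obs);p=F@M.T@(np.asarray(P)-o)
    return cv2.projectPoints(p.reshape(1,1,3),np.zeros(3),np.zeros(3),K(c),c["D"])[0].ravel()
E
python3 - <<'E'
import pickle,cv2,numpy as np
from h import *
d=pickle.load(open("c0.pkl","rb"))
t,s=d["top"]["img"],d["scene"]["img"]
a=cv2.resize(t[95:225,215:475],None,fx=3,fy=3,interpolation=2)
b=cv2.resize(s[145:215,155:265],(330,210),interpolation=2);b2=cv2.resize(s[190:280,295:385],(210,210),interpolation=2)
im=np.zeros((600,780,3),np.uint8);im[:390]=a;im[390:,:330]=b;im[390:,340:550]=b2
cv2.imwrite("pics/crop.png",im[:,:,::-1])
for n in d:
    h=cv2.cvtColor(d[n]["img"],cv2.COLOR_RGB2HSV)
    m=cv2.inRange(h,(105,70,30),(130,255,255))
    k,l,st,ce=cv2.connectedComponentsWithStats(m)
    print(n,[(st[i,4],ce[i].round(1).tolist(),d[n] and onplane(d[n],ce[i],.045)[:2].round(3).tolist()) for i in range(1,k) if st[i,4]>8])
E
```

```text
scene [(np.int32(15), [357.1, 2.7], [-1.576, -1.207]), (np.int32(9), [374.9, 1.6], [-1.681, -1.125]), (np.int32(14), [375.7, 8.2], [-1.468, -0.999]), (np.int32(11), [369.7, 9.1], [-1.421, -1.017]), (np.int32(9), [380.8, 8.4], [-1.479, -0.968]), (np.int32(1100), [290.2, 35.2], [-0.609, -1.017]), (np.int32(24), [383.6, 16.7], [-1.26, -0.829]), (np.int32(23), [374.4, 18.0], [-1.198, -0.856]), (np.int32(16), [388.5, 24.1], [-1.1, -0.711]), (np.int32(9), [367.9, 26.4], [-0.987, -0.778]), (np.int32(9), [450.7, 27.9], [-1.205, -0.392]), (np.int32(9), [375.3, 28.9], [-0.958, -0.716]), (np.int32(16), [389.8, 33.1], [-0.918, -0.608]), (np.int32(11), [380.8, 38.2], [-0.801, -0.596]), (np.int32(12), [332.4, 218.9], [0.528, 0.022]), (np.int32(23), [317.9, 227.9], [0.569, 0.015]), (np.int32(12), [333.9, 233.1], [0.564, 0.05]), (np.int32(30), [358.8, 241.0], [0.556, 0.102]), (np.int32(36), [339.4, 249.4], [0.596, 0.085])]
top [(np.int32(72), [241.4, 140.9], [0.593, 0.089]), (np.int32(21), [244.0, 148.1], [0.579, 0.083]), (np.int32(66), [424.3, 150.3], [0.584, -0.281]), (np.int32(26), [418.0, 155.4], [0.573, -0.268]), (np.int32(70), [275.6, 156.1], [0.564, 0.02]), (np.int32(68), [254.5, 158.6], [0.558, 0.061]), (np.int32(70), [232.4, 160.8], [0.552, 0.105]), (np.int32(18), [277.8, 163.3], [0.55, 0.015]), (np.int32(18), [256.9, 165.3], [0.544, 0.056]), (np.int32(22), [236.0, 167.5], [0.539, 0.097]), (np.int32(71), [267.7, 176.7], [0.522, 0.034]), (np.int32(9), [270.0, 184.1], [0.507, 0.029]), (np.int32(68), [414.1, 203.4], [0.476, -0.26]), (np.int32(15), [406.8, 206.8], [0.468, -0.245])]
```

View pics/crop.png

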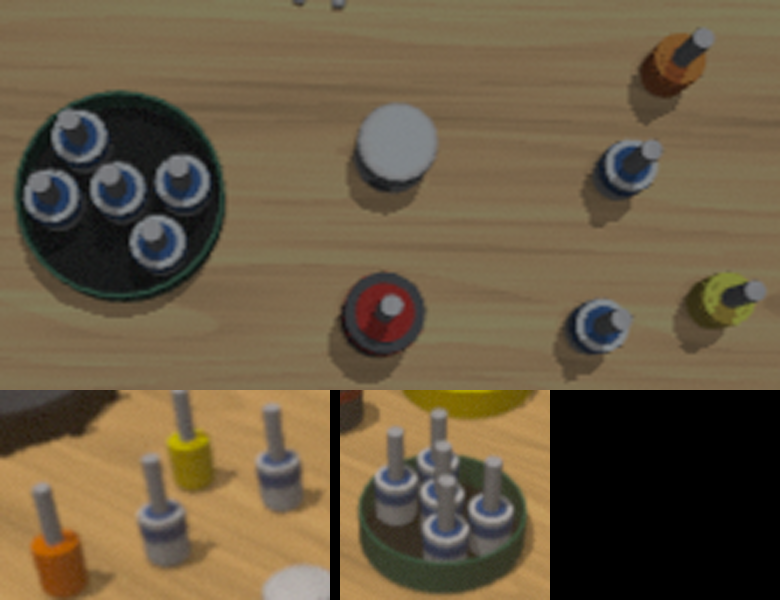

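The crop confirms the choice: two blue-banded drivers, and five in the green tin with gaps at crop (140,125) and (92,250). Next I triangulate the shank tips.

```bash
python3 - <<'E'
import pickle,numpy as np
from h import *
d=pickle.load(open("c0.pkl","rb"));T,S=d["top"],d["scene"]
t=lambda u,v:(215+u/3,95+v/3)
A=dict(A=(t(651,149),(205.5,168.7)),B=(t(620,320),(245.7,152)))
for k,(a,b) in A.items():
    x,e=tri([ray(T,a),ray(S,b)]);print(k,x.round(4),round(e,4),"plane93",onplane(T,a,.093).round(4),onplane(S,b,.093).round(4))
sc=[(295+(u-340)/2.333,190+(v-390)/2.333) for u,v in[(396,432),(439,413),(443,446),(492,462),(447,480)]]
tp=[t(*p) for p in[(68,120),(39,182),(106,175),(177,166),(152,228)]]
for b in sc:
    c=min((tri([ray(T,a),ray(S,b)])+(a,) for a in tp),key=lambda r:r[1]+10*abs(r[0][2]-.097)**1*.1)
    print(c[0].round(4),round(c[1],4),np.round(c[2],1))
print([onplane(T,a,.097)[:2].round(4).tolist() for a in tp])
from rig import eyes,sensors
o=sensors.get_obs();c=eyes.camera("wrist");print({k:v for k,v in c.items() if k!="img"})
E
```

```text
A [ 0.5871 -0.2848  0.0882] 0.0007 plane93 [ 0.5856 -0.2829  0.093 ] [ 0.5922 -0.2789  0.093 ]
B [ 0.4764 -0.2653  0.0867] 0.0014 plane93 [ 0.4749 -0.2625  0.093 ] [ 0.4847 -0.2581  0.093 ]
[0.5666 0.0187 0.0943] 0.0013 [274.  150.3]
[0.5262 0.0334 0.0959] 0.0008 [265.7 171. ]
[0.5601 0.062  0.0949] 0.0024 [250.3 153.3]
[0.5544 0.104  0.094 ] 0.0021 [228.  155.7]
[0.5942 0.0876 0.0948] 0.0018 [237.7 135. ]
[[0.5928, 0.0887], [0.5528, 0.1053], [0.5584, 0.0638], [0.5653, 0.0196], [0.5256, 0.034]]
{'fov_y': 65.84147968269939, 'cx': 316.65873903675237, 'cy': 201.84331095073313, 'D': array([-0.0573523,  0.       ,  0.       ,  0.       ,  0.       ]), 'hand_eye': array([[-1.73738118e-04,  9.68426417e-01,  2.49299509e-01,
         6.91779850e-02],
       [ 9.99999924e-01,  2.55562513e-04, -2.95850499e-04,
        -4.27464788e-04],
       [-3.50221048e-04,  2.49299439e-01, -9.68426387e-01,
        -1.39451849e-01],
       [ 0.00000000e+00,  0.00000000e+00,  0.00000000e+00,
         1.00000000e+00]])}
```

```bash
cat >> h.py <<'E'
def togo(obs,target,yaw=-0.40):
    "tool-frame shift in mm to target, turn (rotvec, tool) to pointing-down with tool x at yaw"
    Rt=R.from_quat(obs["tool_rot"]);
    G=R.from_matrix(np.array([[np.cos(yaw),np.sin(yaw),0],[np.sin(yaw),-np.cos(yaw),0],[0,0,-1.]]))
    D=np.asarray(target)-obs["position"]
    print("now",obs["position"].round(4),"t",round(obs["time"],2),"shift now",(Rt.inv().apply(D)*1e3).round(1),"after turn",(G.inv().apply(D)*1e3).round(1),"turn",(Rt.inv()*G).as_rotvec().round(4))
E
python3 - <<'E'
from h import *
from rig import sensors
togo(sensors.get_obs(),[.50,-.265,.27])
E
```

```text
now [ 0.1393 -0.6087  0.2438] t 0.15 shift now [ 428.2 -254.7  -25.7] after turn [ 198.4 -457.   -26.2] turn [-1.700e-03  2.000e-04  6.248e-01]
```

drive_tool([
  [[0,0,0,0,0,0.12],[0,0,0,0,0,0.12],[0,0,0,0,0,0.12],[0,0,0,0,0,0.12],[0,0,0,0,0,0.12],[0,0,0,0,0,0.025],[0,0,0,0,0,0]],
])

```text
time: 0.73
position: [0.1393, -0.609, 0.2441]
tool_rot: [0.98, -0.199, -0.0, -0.0]
ft_force: [0.5, -0.4, 0.3]
grip_width: 0.0871
grip_force: 0.0
```

drive_tool([
  [[12.4,-28.6,-1.6,0,0,0],[12.4,-28.6,-1.6,0,0,0],[12.4,-28.6,-1.6,0,0,0],[12.4,-28.6,-1.6,0,0,0],[12.4,-28.6,-1.6,0,0,0],[12.4,-28.6,-1.6,0,0,0],[12.4,-28.6,-1.6,0,0,0],[12.4,-28.6,-1.6,0,0,0]],
], gripper=50)

```text
time: 1.4
position: [0.3207, -0.4359, 0.2573]
tool_rot: [0.98, -0.198, -0.0, -0.0]
ft_force: [0.3, -0.8, -0.4]
grip_width: 0.0458
grip_force: 0.0
```

drive_tool([
  [[12.4,-28.6,-1.6,0,0,0],[12.4,-28.6,-1.6,0,0,0],[12.4,-28.6,-1.6,0,0,0],[12.4,-28.6,-1.6,0,0,0],[12.4,-28.6,-1.6,0,0,0],[12.4,-28.6,-1.6,0,0,0],[12.4,-28.6,-1.6,0,0,0],[0,0,0,0,0,0]],
])

```text
time: 2.07
position: [0.4811, -0.2828, 0.2688]
tool_rot: [0.981, -0.196, 0.001, -0.001]
ft_force: [-0.5, -1.6, -0.3]
grip_width: 0.0435
grip_force: 0.0
```

```bash
cat > w.py <<'E'
import sys,pickle
from h import *
from rig import sensors,eyes
o=sensors.get_obs();c=eyes.camera("wrist");pickle.dump((o,c),open(sys.argv[1]+".pkl","wb"))
print(o["position"].round(4),round(o["time"],2))
cv2.imwrite(f"pics/{sys.argv[1]}.png",c["img"][:,:,::-1])
for n,p in dict(A=(.587,-.284,.093),B=(.476,-.264,.093),g1=(.599,.046,.049),g2=(.519,.080,.049)).items(): print(n,proj(c,p,o).round(1))
E
python3 w.py w1
```

```text
[ 0.4811 -0.2828  0.2688] 2.07
A [277.5  92. ]
B [303.5 201.6]
g1 [ 41.6 197.2]
g2 [ 55.4 260.6]
```

View pics/w1.png

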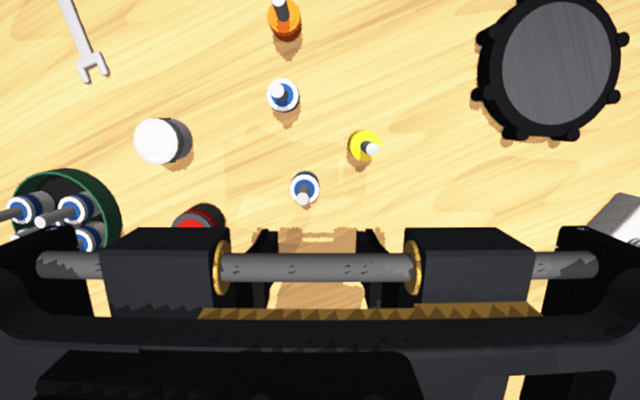

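The wrist view shows the blue drivers' shank tips at (277,92) for A and (303,199) for B, matching the predictions. Orange is at (284,20), yellow at (365,145), red at (200,220). I refine A and B from the shank and disc.

```bash
python3 - <<'E'
import pickle
from h import *
d=pickle.load(open("c0.pkl","rb"));T,S=d["top"],d["scene"];o,c=pickle.load(open("w1.pkl","rb"))
h=cv2.cvtColor(c["img"],cv2.COLOR_RGB2HSV);m=cv2.inRange(h,(100,90,30),(130,255,255))
k,l,st,ce=cv2.connectedComponentsWithStats(m)
for i in range(1,k):
    if st[i,4]>40: print(st[i],ce[i].round(1),onplane(c,ce[i],.045,o).round(4))
for n,w,t,s in(("A",(277,91.5),(432,144.7),(205.5,168.7)),("B",(303,199),(421.7,201.7),(245.7,152))):
    x,e=tri([ray(c,w,o),ray(T,t),ray(S,s)]);print(n,x.round(4),round(e,4),onplane(c,w,.093,o).round(4))
# body outline (white+blue disc edge): bright ring
from rig import sensors
togo(sensors.get_obs(),[.476,-.263,.2])
E
```

```text
[272  84  21  22 187] [284.7  96.3] [ 0.5861 -0.2858  0.045 ]
[294 180  20  17 154] [304.4 186.5] [ 0.4823 -0.2657  0.045 ]
[ 69 193  25  29 200] [ 85.7 204.6] [ 0.5678 -0.0012  0.045 ]
[ 17 194  25  23 185] [ 33.7 203.2] [0.5973 0.0653 0.045 ]
[ 10 202  17  18 131] [ 19.9 209.9] [0.5977 0.0896 0.045 ]
[ 62 202  18  18 137] [ 72.5 209.6] [0.5692 0.0194 0.045 ]
[ 77 226  24  26 182] [ 92.9 235.6] [0.5288 0.0131 0.045 ]
[ 75 235  13  17 100] [ 82.1 242.7] [0.526  0.0328 0.045 ]
A [ 0.5876 -0.284   0.089 ] 0.0012 [ 0.5876 -0.2837  0.093 ]
B [ 0.477  -0.2645  0.0873] 0.0016 [ 0.4788 -0.2647  0.093 ]
now [ 0.4794 -0.2845  0.2686] t 2.12 shift now [-11.4 -18.5  68.6] after turn [-11.5 -18.5  68.6] turn [-0.0003 -0.0003  0.0054]
```

drive_tool([
  [[-4,-8,20,0,0,0],[-5,-10,25,0,0,0.005],[0,0,24,0,0,0],[0,0,0,0,0,0],[0,0,0,0,0,0],[0,0,0,0,0,0]],
])

```text
time: 2.62
position: [0.4769, -0.2679, 0.2005]
tool_rot: [0.979, -0.202, 0.001, 0.001]
ft_force: [-0.8, -0.8, 0.7]
grip_width: 0.0435
grip_force: 0.0
```

```bash
python3 w.py w2; python3 -c "
from h import *
from rig import sensors
togo(sensors.get_obs(),[.478,-.264,.076])"
```

```text
[ 0.4769 -0.2679  0.2005] 2.62
A [279.7  70.2]
B [313.9 210.8]
g1 [ -2.7 207.3]
g2 [ 17.3 282.2]
now [ 0.4772 -0.2681  0.201 ] t 2.67 shift now [ -1.2  -4.2 125. ] after turn [ -0.8  -4.1 125. ] turn [ 0.0012 -0.003  -0.0059]
```

View pics/w2.png

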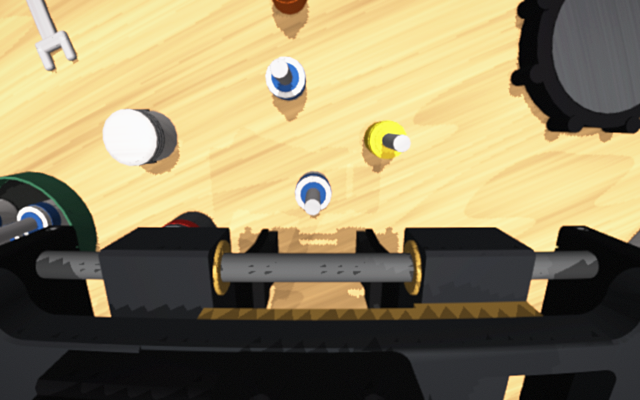

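B's shank tip is at (313,208), within 3 px of the prediction, and there are 21 mm to each finger. I descend and grip.

drive_tool([
  [[0,-4,10,0,0,0],[-1,0,25,0,0,0],[0,0,25,0,0,0],[0,0,25,0,0,0],[0,0,20,0,0,0],[0,0,12,0,0,0],[0,0,8,0,0,0],[0,0,0,0,0,0]],
])

```text
time: 3.33
position: [0.4768, -0.2621, 0.0733]
tool_rot: [0.98, -0.201, -0.001, -0.0]
ft_force: [0.7, 0.5, -0.5]
grip_width: 0.0435
grip_force: 0.0
```

drive_tool([
  [[0,0,0,0,0,0],[0,0,0,0,0,0],[0,0,0,0,0,0],[0,0,0,0,0,0],[0,0,0,0,0,0],[0,0,0,0,0,0]],
], gripper=0, squeeze=25)

```text
time: 3.83
position: [0.4774, -0.2627, 0.0751]
tool_rot: [0.98, -0.201, 0.0, 0.0]
ft_force: [-0.2, -1.2, 2.6]
grip_width: 0.013
grip_force: 25.0
```

drive_tool([
  [[0,0,-8,0,0,0],[0,0,-20,0,0,0],[0,0,-25,0,0,0],[0,0,-25,0,0,0],[0,0,-25,0,0,0],[0,0,-25,0,0,0],[0,0,-25,0,0,0],[0,0,-15,0,0,0]],
])

```text
time: 4.5
position: [0.4776, -0.2627, 0.2456]
tool_rot: [0.98, -0.201, 0.002, 0.001]
ft_force: [0.1, 0.6, -2.8]
grip_width: 0.0135
grip_force: 25.0
```

drive_tool([
  [[-8,-15,0,0,0,0],[-10,-20,0,0,0,0],[-10,-20,0,0,0,0],[-10,-20,0,0,0,0],[-10,-20,0,0,0,0],[-10,-20,0,0,0,0],[-10,-20,0,0,0,0],[-10,-20,0,0,0,0]],
])

```text
time: 5.17
position: [0.4648, -0.0868, 0.2417]
tool_rot: [0.98, -0.201, -0.001, -0.001]
ft_force: [1.3, -0.8, -1.5]
grip_width: 0.0132
grip_force: 25.0
```

drive_tool([
  [[-15,-20,0,0,0,0],[-15,-20,0,0,0,0],[-15,-20,0,0,0,0],[-12,-20,0,0,0,0],[-12,-20,0,0,0,0],[-6,-20,0,0,0,0],[-5,-20,0,0,0,0],[0,-10,0,0,0,0]],
])

```text
time: 5.83
position: [0.4499, 0.0829, 0.2418]
tool_rot: [0.98, -0.2, -0.002, -0.0]
ft_force: [-0.6, 0.0, -1.8]
grip_width: 0.0131
grip_force: 25.0
```

drive_tool([
  [[0,0,0,0,0,0],[0,0,0,0,0,0],[0,0,0,0,0,0],[0,0,0,0,0,0]],
])

```text
time: 6.17
position: [0.4519, 0.0793, 0.2423]
tool_rot: [0.979, -0.202, -0.0, 0.0]
ft_force: [0.1, -0.2, -1.9]
grip_width: 0.0132
grip_force: 25.0
```

```bash
python3 w.py w3; python3 -c "
from h import *
from rig import sensors
togo(sensors.get_obs(),[.519,.080,.25])"
```

```text
[0.4519 0.0793 0.2423] 6.17
A [633.2 -96.3]
B [646.7  31.4]
g1 [289.9  41. ]
g2 [291.7 129.8]
now [0.452  0.0792 0.2424] t 6.22 shift now [ 61.2 -27.2  -7.6] after turn [ 61.4 -26.8  -7.6] turn [ 0.0004  0.0004 -0.0067]
```

View pics/w3.png

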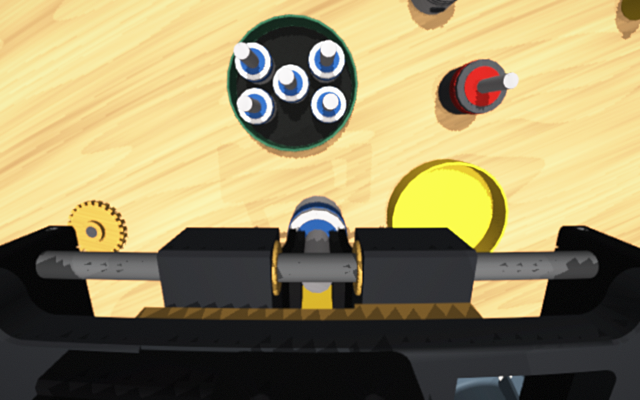

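The tin is at (292,85). Its five discs are at (253,62), (326,60), (291,83), (254,106) and (330,104), with gaps at about (290,40) and (292,128). The held driver hangs upright. I fit the pattern.

```bash
cat > pat.py <<'E'
import pickle,sys
from h import *
d=pickle.load(open("c0.pkl","rb"))
o,c=pickle.load(open(sys.argv[1]+".pkl","rb"))
def discs(c,o,box):
    h=cv2.cvtColor(c["img"],cv2.COLOR_RGB2HSV);m=cv2.inRange(h,(100,90,30),(130,255,255))
    M=np.zeros_like(m);x0,y0,x1,y1=box;M[y0:y1,x0:x1]=m[y0:y1,x0:x1]
    out=[]
    for q in cv2.findContours(M,0,2)[0]:
        if cv2.contourArea(q)>25:
            (u,v),r=cv2.minEnclosingCircle(q);out.append((u,v,r))
    return np.array(out)
def fit(P):
    c0=P[np.argmin(np.linalg.norm(P-P.mean(0),axis=1))]
    z=(P-c0)@[1,1j];k=np.abs(z)>.03
    th=np.angle(np.mean(np.exp(6j*np.angle(z[k]))))/6
    n=np.where(k,np.round((np.angle(z)-th)/(np.pi/3)),0)
    off=np.where(k,.044*np.exp(1j*(th+n*np.pi/3)),0);cc=np.mean(P@[1,1j]-off)
    res=np.abs(P@[1,1j]-off-cc)
    miss=[i for i in range(6) if i not in set(n[k].astype(int)%6)]
    return cc,[cc+.044*np.exp(1j*(th+i*np.pi/3)) for i in miss],[th+i*np.pi/3 for i in miss],res
if __name__=="__main__":
    D=discs(c,o,eval(sys.argv[2]));print(D.round(1).tolist())
    P=np.array([onplane(c,q[:2],.049,o)[:2] for q in D]);print(P.round(4).tolist())
    print("wrist",fit(P))
    D=discs(d["top"],None,(215,120,295,200));D=D[D[:,2]>4.5]
    P=np.array([onplane(d["top"],q[:2],.049)[:2] for q in D]);print(len(P),"top",fit(P))
E
python3 pat.py w3 "(225,10,365,140)"
```

```text
[[254.1, 105.8, 12.2], [328.4, 104.0, 12.3], [290.4, 82.6, 12.5], [258.0, 66.0, 17.8], [326.1, 59.4, 12.6], [252.5, 60.6, 12.9]]
[[0.5568, 0.1058], [0.5278, 0.0344], [0.5626, 0.0618], [0.5904, 0.0853], [0.5687, 0.0197], [0.5973, 0.0882]]
wrist (np.complex128(0.5615155283635871+0.06131443294552064j), [np.complex128(0.6023852513379359+0.045015177011583495j), np.complex128(0.5206458053892383+0.0776136888794578j)], [np.float64(-0.3794801304682646), np.float64(2.7621125231215284)], array([0.0018665 , 0.00088217, 0.00121355, 0.00653675, 0.00208422,
       0.0013157 ]))
5 top (np.complex128(0.559925707342707+0.06271658039925171j), [np.complex128(0.6007272188680172+0.046247316382606096j), np.complex128(0.5191241958173968+0.07918584441589732j)], [np.float64(-0.3836433548445184), np.float64(2.7579492987452747)], array([0.00050893, 0.0003854 , 0.00022958, 0.00063637, 0.00020345]))
```

drive_tool([
  [[10,-4,0,0,0,0],[13,-6,0,0,0,0.005],[13,-6,0,0,0,0.01],[13,-6,0,0,0,0],[10,-4,0,0,0,0],[4,0,0,0,0,0],[0,0,0,0,0,0],[0,0,0,0,0,0]],
])

```text
time: 6.88
position: [0.5198, 0.0784, 0.2422]
tool_rot: [0.978, -0.209, -0.001, 0.0]
ft_force: [-0.4, -0.1, -2.6]
grip_width: 0.0135
grip_force: 25.0
```

drive_tool([
  [[0,0,10,0,0,0],[0,0,20,0,0,0],[0,0,15,0,0,0],[0,0,0,0,0,0],[0,0,0,0,0,0],[0,0,0,0,0,0]],
])

```text
time: 7.38
position: [0.5204, 0.0787, 0.1979]
tool_rot: [0.978, -0.208, 0.0, -0.0]
ft_force: [0.3, -0.3, -2.2]
grip_width: 0.0129
grip_force: 25.0
```

```bash
python3 w.py w4; python3 - <<'E'
from h import *
from rig import sensors,eyes
o=sensors.get_obs();togo(o,[.520,.0785,.079],-.385)
w=cv2.imread("pics/w4.png")[:330,120:520]
s=eyes.camera("scene")["img"][:,:,::-1][160:290,270:400]
im=np.zeros((400,800,3),np.uint8);im[:330,:400]=w;im[:400,400:]=cv2.resize(s,(400,400),interpolation=2)
cv2.imwrite("pics/w4b.png",im)
E
```

```text
[0.5204 0.0787 0.1979] 7.38
A [697.1 -43.3]
B [706.6  95.6]
g1 [315.4 103.9]
g2 [317.2 198.1]
now [0.5208 0.0787 0.1983] t 7.43 shift now [ -0.8   0.6 119.3] after turn [ -0.6   0.5 119.3] turn [-0.0006 -0.0015 -0.0351]
```

View pics/w4b.png

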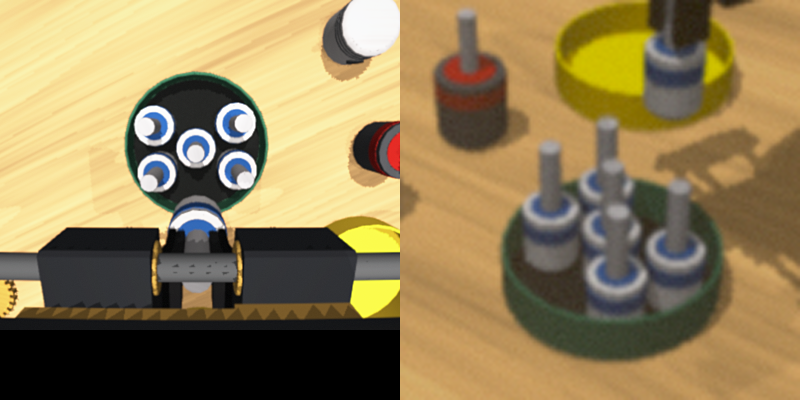

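The wrist crop (left) shows the held driver square behind the gap between (155,174) and (238,170). The scene crop shows it upright above the tin. I refit the pattern from this nearer view.

```bash
python3 pat.py w4 "(245,75,385,193)"
```

```text
[[275.9, 173.4, 13.0], [357.5, 170.5, 13.2], [351.5, 164.0, 18.7], [315.5, 148.3, 13.3], [273.5, 125.6, 13.8], [355.4, 122.7, 14.0]]
[[0.5568, 0.1057], [0.528, 0.0345], [0.5359, 0.0373], [0.5629, 0.0621], [0.5973, 0.0886], [0.5692, 0.0196]]
wrist (np.complex128(0.5640649706639617+0.06255766579624067j), [np.complex128(0.6051313157556206+0.04676034637765661j), np.complex128(0.5229986255723026+0.07835498521482473j)], [np.float64(-0.3672283773986475), np.float64(2.774364276191146)], array([0.0004562 , 0.00193094, 0.00652914, 0.00124812, 0.00193095,
       0.00175468]))
5 top (np.complex128(0.559925707342707+0.06271658039925171j), [np.complex128(0.6007272188680172+0.046247316382606096j), np.complex128(0.5191241958173968+0.07918584441589732j)], [np.float64(-0.3836433548445184), np.float64(2.7579492987452747)], array([0.00050893, 0.0003854 , 0.00022958, 0.00063637, 0.00020345]))
```

drive_tool([
  [[0,0,10,0,0,-0.035],[0,0,15,0,0,0],[0,0,15,0,0,0],[0,0,10,0,0,0],[0,0,10,0,0,0],[0,0,10,0,0,0],[0,0,10,0,0,0],[0,0,0,0,0,0]],
])

```text
time: 8.15
position: [0.5193, 0.0787, 0.1159]
tool_rot: [0.982, -0.191, -0.002, 0.0]
ft_force: [-0.4, -0.6, -1.3]
grip_width: 0.0135
grip_force: 25.0
```

drive_tool([
  [[0,0,8,0,0,0],[0,0,8,0,0,0],[0,0,8,0,0,0],[0,0,5,0,0,0],[0,0,4,0,0,0],[0,0,3,0,0,0],[0,0,0,0,0,0],[0,0,0,0,0,0]],
])

```text
time: 8.82
position: [0.5204, 0.0787, 0.0815]
tool_rot: [0.982, -0.191, 0.0, -0.0]
ft_force: [0.3, 0.6, -1.0]
grip_width: 0.0131
grip_force: 25.0
```

drive_tool([
  [[0,0,1.5,0,0,0],[0,0,1.5,0,0,0],[0,0,0,0,0,0],[0,0,0,0,0,0]],
])

```text
time: 9.15
position: [0.5207, 0.0787, 0.079]
tool_rot: [0.982, -0.191, 0.001, -0.0]
ft_force: [-0.0, 0.5, 1.2]
grip_width: 0.0132
grip_force: 25.0
```

drive_tool([
  [[0,0,0,0,0,0],[0,0,0,0,0,0],[0,0,0,0,0,0],[0,0,0,0,0,0]],
], gripper=40)

```text
time: 9.48
position: [0.5203, 0.0787, 0.0785]
tool_rot: [0.982, -0.191, 0.0, -0.0]
ft_force: [0.3, -0.7, -0.4]
grip_width: 0.0312
grip_force: 0.0
```

drive_tool([
  [[0,0,-5,0,0,0],[0,0,-10,0,0,0],[0,0,-20,0,0,0],[0,0,-25,0,0,0],[0,0,-25,0,0,0],[0,0,-25,0,0,0],[0,0,-20,0,0,0],[0,0,-10,0,0,0]],
])

```text
time: 10.15
position: [0.5217, 0.0787, 0.2222]
tool_rot: [0.982, -0.191, 0.003, -0.0]
ft_force: [1.0, 0.2, 0.7]
grip_width: 0.0349
grip_force: 0.0
```

```bash
python3 -c "
from h import *
from rig import sensors
togo(sensors.get_obs(),[.587,-.284,.22],-.385)"
```

```text
now [0.5217 0.0787 0.2222] t 10.15 shift now [196.8 311.6   2.7] after turn [196.7 311.6   2.2] turn [-0.0019 -0.0056 -0.0001]
```

drive_tool([
  [[12,19,0,0,0,0],[12.5,20,0,0,0,0],[12.5,20,0,0,0,0],[12.5,20,0,0,0,0],[12.5,20,0,0,0,0],[12.5,20,0,0,0,0],[12.5,20,0,0,0,0],[12.5,20,0,0,0,0]],
], gripper=50)

```text
time: 10.82
position: [0.5524, -0.107, 0.2185]
tool_rot: [0.981, -0.191, -0.0, -0.0]
ft_force: [0.4, 0.8, 0.6]
grip_width: 0.0439
grip_force: 0.0
```

drive_tool([
  [[14,22,0,0,0,0],[14,22,0,0,0,0],[14,22,0,0,0,0],[14,22,0,0,0,0],[14,22,0,0,0,0],[14,22,0,0,0,0],[12,21,0,0,0,0],[0,0,0,0,0,0]],
])

```text
time: 11.48
position: [0.5848, -0.2891, 0.2185]
tool_rot: [0.981, -0.193, 0.001, 0.002]
ft_force: [0.6, -0.3, 0.5]
grip_width: 0.0437
grip_force: 0.0
```

drive_tool([
  [[0,0,0,0,0,0],[0,0,0,0,0,0],[0,0,0,0,0,0]],
])

```text
time: 11.73
position: [0.5838, -0.2824, 0.2183]
tool_rot: [0.982, -0.191, -0.001, -0.001]
ft_force: [-0.2, -0.1, -0.0]
grip_width: 0.0432
grip_force: 0.0
```

```bash
python3 w.py w5; python3 - <<'E'
from h import *
from rig import sensors,eyes
o=sensors.get_obs();togo(o,[.587,-.284,.075],-.385)
w=cv2.imread("pics/w5.png")[:330,120:520]
s=eyes.camera("scene")["img"][:,:,::-1][160:290,270:400]
im=np.zeros((400,800,3),np.uint8);im[:330,:400]=w;im[:400,400:]=cv2.resize(s,(400,400),interpolation=2)
cv2.imwrite("pics/w5b.png",im)
E
```

```text
[ 0.5838 -0.2824  0.2183] 11.73
A [318.2 198.3]
B [341.7 307.8]
g1 [ 53.  282.8]
g2 [ 68.7 344.8]
now [ 0.5839 -0.2824  0.2185] t 11.78 shift now [  3.6   0.4 143.4] after turn [  3.5   0.3 143.5] turn [-0.0005  0.0012  0.001 ]
```

View pics/w5b.png

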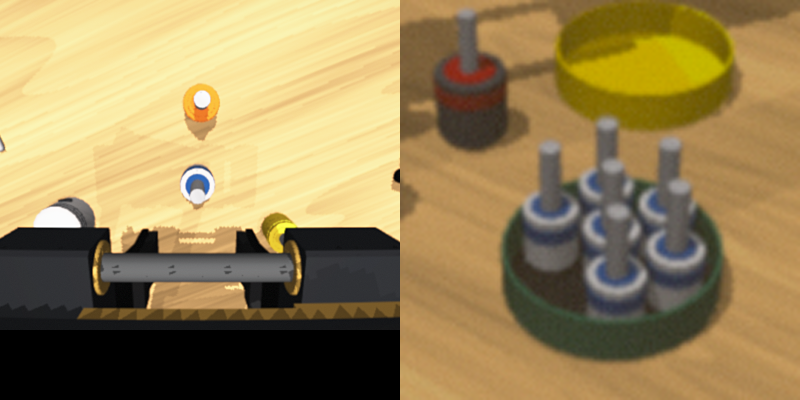

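The first driver stands upright in its gap (right crop at (665,200)). A's shank tip is at (318,196), 2 px from the prediction. I grasp A.

drive_tool([
  [[2,0,10,0,0,0],[2,0,25,0,0,0],[0,0,25,0,0,0],[0,0,25,0,0,0],[0,0,25,0,0,0],[0,0,18,0,0,0],[0,0,10,0,0,0],[0,0,5,0,0,0]],
])

```text
time: 12.5
position: [0.5871, -0.2842, 0.0733]
tool_rot: [0.982, -0.191, -0.002, -0.001]
ft_force: [-0.5, -0.1, 0.3]
grip_width: 0.0433
grip_force: 0.0
```

drive_tool([
  [[0,0,0,0,0,0],[0,0,0,0,0,0],[0,0,0,0,0,0],[0,0,0,0,0,0],[0,0,0,0,0,0],[0,0,0,0,0,0],[0,0,0,0,0,0]],
], gripper=0)

```text
time: 13.08
position: [0.5884, -0.2857, 0.0765]
tool_rot: [0.982, -0.191, 0.001, 0.0]
ft_force: [1.0, -0.3, 3.4]
grip_width: 0.0133
grip_force: 25.0
```

drive_tool([
  [[0,0,-8,0,0,0],[0,0,-20,0,0,0],[0,0,-25,0,0,0],[0,0,-25,0,0,0],[0,0,-25,0,0,0],[0,0,-22,0,0,0],[0,0,-10,0,0,0],[0,0,0,0,0,0]],
])

```text
time: 13.75
position: [0.5892, -0.2863, 0.2136]
tool_rot: [0.982, -0.191, 0.003, 0.001]
ft_force: [-0.1, -0.4, -2.2]
grip_width: 0.0133
grip_force: 25.0
```

```bash
python3 -c "
from h import *
from rig import sensors
togo(sensors.get_obs(),[.602,.046,.21],-.385)"
```

```text
now [ 0.5892 -0.2863  0.2136] t 13.75 shift now [-113.  -312.7    2.6] after turn [-112.9 -312.7    3.6] turn [ 0.0014 -0.0057 -0.0002]
```

drive_tool([
  [[-5,-14,0,0,0,0],[-7,-20,0,0,0,0],[-7,-20,0,0,0,0],[-7,-20,0,0,0,0],[-7,-20,0,0,0,0],[-7,-20,0,0,0,0],[-7,-20,0,0,0,0],[-7,-20,0,0,0,0]],
])

```text
time: 14.42
position: [0.5939, -0.1197, 0.208]
tool_rot: [0.982, -0.191, -0.003, -0.001]
ft_force: [0.9, -0.1, -2.4]
grip_width: 0.0134
grip_force: 25.0
```

drive_tool([
  [[-8,-22,0,0,0,0],[-8,-22,0,0,0,0],[-8,-22,0,0,0,0],[-8,-22,0,0,0,0],[-8,-22,0,0,0,0],[-8,-22,0,0,0,0],[-8,-18,0,0,0,0],[-3,-9,0,0,0,0]],
])

```text
time: 15.08
position: [0.5982, 0.0507, 0.2081]
tool_rot: [0.982, -0.19, -0.003, -0.0]
ft_force: [-0.2, 0.3, -2.4]
grip_width: 0.0137
grip_force: 25.0
```

drive_tool([
  [[0,0,0,0,0,0],[0,0,0,0,0,0],[0,0,0,0,0,0],[0,0,0,0,0,0]],
])

```text
time: 15.42
position: [0.6008, 0.0459, 0.2102]
tool_rot: [0.981, -0.192, -0.0, 0.0]
ft_force: [-0.6, 0.3, -1.5]
grip_width: 0.0133
grip_force: 25.0
```

```bash
python3 -c "
from h import *
from rig import sensors
o=sensors.get_obs();togo(o,[.602,.046,.0805],-.385);print(o['tool_rot'])"
```

```text
now [0.6008 0.0459 0.2102] t 15.42 shift now [  1.1  -0.6 129.7] after turn [  1.1  -0.5 129.7] turn [ 0.0005  0.0004 -0.0016]
[ 9.81375004e-01 -1.92101528e-01 -2.36024791e-04  2.19444092e-04]
```

drive_tool([
  [[1,0,15,0,0,0],[0,0,20,0,0,0],[0,0,20,0,0,0],[0,0,10,0,0,0],[0,0,10,0,0,0],[0,0,10,0,0,0],[0,0,8,0,0,0],[0,0,0,0,0,0]],
])

```text
time: 16.08
position: [0.601, 0.0466, 0.1161]
tool_rot: [0.981, -0.192, -0.001, 0.0]
ft_force: [-0.8, -0.0, -2.4]
grip_width: 0.0131
grip_force: 25.0
```

drive_tool([
  [[0,0,8,0,0,0],[0,0,8,0,0,0],[0,0,6,0,0,0],[0,0,5,0,0,0],[0,0,4,0,0,0],[0,0,3,0,0,0],[0,0,0,0,0,0],[0,0,0,0,0,0]],
])

```text
time: 16.75
position: [0.6018, 0.0468, 0.0835]
tool_rot: [0.982, -0.191, -0.0, -0.0]
ft_force: [0.0, -0.5, -2.0]
grip_width: 0.0134
grip_force: 25.0
```

drive_tool([
  [[0,0,1.5,0,0,0],[0,0,1.5,0,0,0],[0,0,0,0,0,0],[0,0,0,0,0,0]],
])

```text
time: 17.08
position: [0.6018, 0.0467, 0.0807]
tool_rot: [0.982, -0.191, 0.0, -0.0]
ft_force: [-0.6, -0.4, -2.0]
grip_width: 0.0131
grip_force: 25.0
```

drive_tool([
  [[0,0,0,0,0,0],[0,0,0,0,0,0],[0,0,0,0,0,0],[0,0,0,0,0,0]],
], gripper=40)

```text
time: 17.42
position: [0.6021, 0.0467, 0.0809]
tool_rot: [0.982, -0.191, 0.0, -0.0]
ft_force: [0.3, -0.4, 0.0]
grip_width: 0.0312
grip_force: 0.0
```

drive_tool([
  [[0,0,-5,0,0,0],[0,0,-10,0,0,0],[0,0,-20,0,0,0],[0,0,-25,0,0,0],[0,0,-25,0,0,0],[0,0,-25,0,0,0],[0,0,-20,0,0,0],[0,0,0,0,0,0]],
])

```text
time: 18.08
position: [0.6049, 0.0466, 0.2165]
tool_rot: [0.982, -0.191, 0.006, -0.0]
ft_force: [0.5, -0.8, 1.0]
grip_width: 0.0347
grip_force: 0.0
```

drive_tool([
  [[-30,0,0,0,0,0],[-30,0,0,0,0,0],[-30,0,0,0,0,0],[-30,0,0,0,0,0],[-30,0,0,0,0,0],[0,0,0,0,0,0],[0,0,0,0,0,0],[0,0,0,0,0,0]],
])

```text
time: 18.75
position: [0.4637, 0.1031, 0.211]
tool_rot: [0.982, -0.191, 0.001, -0.0]
ft_force: [1.1, -0.5, 0.2]
grip_width: 0.0349
grip_force: 0.0
```

```bash
python3 w.py w6; python3 - <<'E'
from h import *
from rig import eyes
w=cv2.imread("pics/w6.png")[:330,120:520]
s=eyes.camera("scene")["img"][:,:,::-1][160:290,270:400]
im=np.zeros((400,800,3),np.uint8);im[:330,:400]=w;im[:400,400:]=cv2.resize(s,(400,400),interpolation=2)
cv2.imwrite("pics/w6b.png",im)
E
```

```text
[0.4637 0.1031 0.211 ] 18.75
A [688.1 -93. ]
B [704.1  38.5]
g1 [320.2  34.4]
g2 [318.5 132.5]
```

View pics/w6b.png

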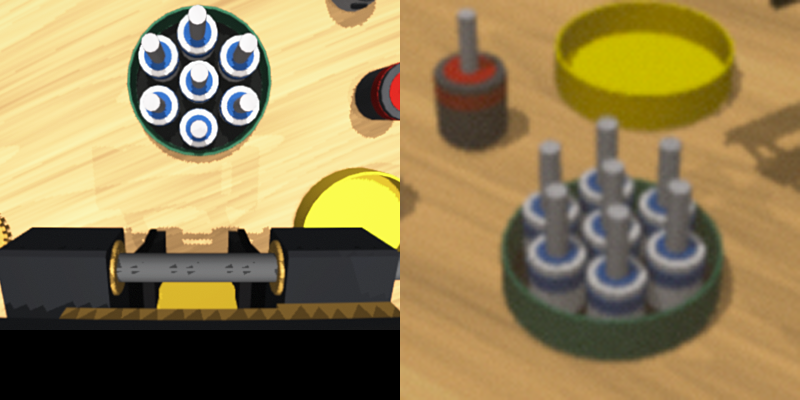

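All seven places are filled, upright and level. The new drivers are at wrist crop (198,33) and (199,128), and the arm is clear of everything.

```bash
python3 -c "
from rig import ticket
print(ticket.hand_in())"
```

```text
the job is handed in; nothing more can be done
None
```

Both blue-banded drivers are standing upright in the green tin's two empty places, released, and I handed the job in at about 19 s of the 61 s; the hand-in returned no verdict, so the result rests on my final camera check.

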